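# Stack the biscuits in the snack caddy and padlock it

## Task

Move the honey jar off the snack caddy and stand it upright on the round cork mat, wholly on the mat. Slide the caddy's lid open and stack all the biscuits in one neat, centred pile on the white plate inside, lying flat, with the chocolate-topped one last, on top; then slide the lid fully shut and press the padlock's shackle straight down until it clicks and stays down. Leave the mug, the pepper mill and the tea jar where they are.

Things in the scene. Friction and masses are not known exactly. Their poses are not given: they have to be found in the camera images.
- honey: Squat honey jar, 58 mm across, 64 mm tall with a brass cap 57 mm across on its upper 12 mm, 250 g; origin at the centre of its underside, z up. It starts upright on the closed compartment's cover (73 mm above the worktop, at the caddy's y = 190 to 210 mm), in the way of the opening lid; rails 11 mm high stand around that cover.
- mat: Fixed round cork mat on the worktop, 90 mm across, 5 mm thick; origin at the centre of its underside. The honey jar belongs on it.
- caddy: Fixed wooden snack caddy, 212 mm in its x, 333 mm in y, turned up to 0.25 rad. Origin on the worktop under the centre of its open bay; axes as the world's at yaw 0. A closed compartment fills y = 83 to 250 mm; the lid parks over it. The brass padlock body (44 by 26 mm) is fixed outside the -y end wall at x = 0, y = -99 mm, its top 70 mm up.
- bay (a point): Centre of the bay's floor, 6 mm above the worktop. The bay is open-topped, 190 mm (caddy x) by 150 mm (y) inside; its wall tops are 75 mm above the worktop, the lid rails on the two long sides 84 mm.
- lid (a joint): Sliding lid, in m: 0 shut over the bay, 0.16 fully open (moved along the caddy's +y). Starts at 0.02 to 0.06, covering much of the bay and plate. It resists with about 1.5 N and stays where left. Its top is 81 mm above the worktop. A flat steel hasp eye on its -y edge slides in under the short leg of the raised shackle as the lid shuts.
- lid_grip (a point): Point on the lid's dark steel grip bar: 60 mm long in the caddy's x, 14 mm thick in y, standing from 81 to 107 mm above the worktop. The point is at the bar's centre, 95 mm up. It can be pinched from above across its thickness, or pushed along y.
- shackle (a joint): Padlock shackle, in m pressed down: 0 raised (start), 0.02 fully home. A spring pushes back with 3 N at first, about 10 N at most on the way (near 0.010 to 0.014); at about 0.019 the hidden pawl snaps in, and the shackle then stays down at about 0.018 with no way to undo it. If let go earlier it springs up again.
- shackle_top (a point): Highest point of the steel shackle, a U of 7 mm bar, 33 mm wide over its legs in the caddy's x, 7 mm thick in y; it stands over the padlock body at the caddy's x = 0, y = -99 mm. About 121 mm above the worktop when raised, 101 mm when home. Press here straight down.
- plate: Loose flat white plate, 124 mm across, 6 mm thick, lying on the floor of the bay (up to 33 mm of play from the centre in the caddy's x, 13 mm in y). Origin at the centre of its underside; its top is 6 mm above the origin.
- board: Fixed blue-green glass worktop saver, 180 mm in its x, 250 mm in its y, 4 mm thick, flat on the worktop; origin at the centre of its underside.
- choc: The chocolate-topped biscuit (dark brown top): 56 mm across, 12 mm thick, 24 g or so; origin at the centre of its underside, z up. Starts flat on the glass board. Always present.
- mug: Blue mug, 80 mm across, 90 mm tall, bystander; origin at its underside.
- mill: Dark wooden pepper mill, 54 mm across, 138 mm tall, bystander; origin at its underside.
- teajar: Amber tea jar with a steel cap, 72 mm across, 110 mm tall, bystander; origin at its underside.
- oat1: Plain oat biscuit (may be absent): 56 mm across, 12 mm thick, 24 g or so; origin at the centre of its underside, z up. Starts flat on the glass board.
- oat2: Plain oat biscuit (may be absent): 56 mm across, 12 mm thick, 24 g or so; origin at the centre of its underside, z up. Starts flat on the glass board.
- oat3: Plain oat biscuit (may be absent): 56 mm across, 12 mm thick, 24 g or so; origin at the centre of its underside, z up. Starts flat on the glass board.
- oat4: Plain oat biscuit (may be absent): 56 mm across, 12 mm thick, 24 g or so; origin at the centre of its underside, z up. Starts flat on the glass board.
Mind the look-alikes: they are no part of the job. What is shaped like the honey but red is not meant.

How it is judged:
By the outcome, as a careful person would: the job done as asked, in the order asked, and still so for the second after the job is handed in, with the robot touching nothing.
Of oat1, oat2, oat3, oat4 only 2 to 4 are there at a start; the rules pass over those that are not, and their reading is None.
At some moment in a run one of honey may be knocked a few centimetres aside while the robot is not near it.
Once in a run the grip may slacken for a moment while it holds something.
It also fails if it takes over 210 s, if anything falls off the work surface, if the arm or the gripper's body presses on something with over 40 N, if the wrist force passes 120 N, or if a joint passes its speed limit or range.

## Robot

A 7-joint arm with a two-finger parallel gripper is mounted at the origin on the work surface. World frame = base frame: x ahead of the robot, y to its left, z up, the work surface at z = 0. Lengths are in m, angles in rad, forces in N, time in s.
With the tool pointing down it reaches from about 0.425 to 0.875 m from the base axis. Payload 4.7 kg.
Tool frame: the origin (TCP) lies between the finger pads; the fingertips stand 14 mm ahead of it and the grasp point (between the pads) lies 5 mm behind it; z points along the fingers, y is the line along which they close (so a half turn about z gives the same grasp; the last joint's range is limited). The gripper opens to 87 mm and grips with 3 to 60 N. Pads are 19 mm wide; open, the fingers measure 117 mm over their backs; the gripper's body (75 mm by 190 mm) begins 51 mm behind the grasp point.
Start: joints at [-1.147, 0.321, -0.07, 1.45, 0.023, 1.371, -0.057], TCP at [0.259, 0.596, 0.237] pointing down, gripper open.
Joint ranges: [-2.86, 2.86], [-0.3, 2.09], [-1.38, 1.24], [0.06, 2.45], [-1.56, 4.7], [0.09, 2.05], [-2.69, 2.69]. Speed limits (rad/s): [2.57, 2.57, 3.14, 3.14, 3.14, 3.14, 3.14].

## Interface

Orientations are given as a rotation vector (axis times angle).
In Python, from bench import get_state, get_image, camera_params, close_job gives the robot as it stands. The module is installed in compiled form; this text tells all that it offers.
- The arm moves only by the tool arm_command, never from a script. Its argument "motion" is a list of rows, each a list of 5 numbers: the finger opening in mm, from 0 to 87, then the shift along the tool's x, y, z in mm, then the turn about the tool's z in degrees. In form: [[gripper, x, y, z, spin], ...]. A call has 1 to 5 rows; each row is the pose to reach, as a shift and turn from the pose commanded when the call began, along the tool's axes at that moment; what a row does not reach only later rows make up. A row lasts 1/12 s, in which the tool goes at most 41.7 mm and 7.16 degrees, less where a joint would pass 70% of its speed; a pose out of reach is approached as far as the arm can. A call with a gripper value outside its range is refused whole. The fingers move at their own pace and stop on an object; "newtons" is the grip in N (left out, the last holds). Time passes only in rows, so rows that repeat a pose let the fingers close. It gives the time, the measured TCP pose, the force, the opening and the grip force at its end, in the units of the state.
- get_state(): the state, without advancing time (a new reading comes with each control period).
- get_image(name): name is "side" or "top" or "wrist"; returns (picture, depth): 400x640x3 uint8, red, green, blue; 400x640 float32, m along the optical axis (not along the pixel's ray), 0 where there is no reading.
- camera_params(name): a dict with "intrinsics" (3x3 intrinsics, pixels), "extrinsics" (4x4, takes a point from camera to world coordinates). Camera axes: x right, y down, z forward; pixel columns grow to the right and rows downward; lengths in m; the calibration is good to about 2 mm. A picture is of the moment at which its call begins: read the wrist's pose just before it. camera_params takes no time and is no camera call; for the wrist camera it gives the pose at the moment of the call.
- close_job(): hands the job in; it is judged then, once.
The state is a dict: "time": time; "joint_positions": joint angles; "qd": joint speeds; "joint_torque": joint torques, N m; "position": TCP position; "tool_rot": TCP orientation; "ft_force": force on the tool from outside, world axes, zero at the start; "torque": the same for the moment, N m; "grip_width": opening from 0.0 (shut) to 1.0 (fully open); "grip_force": force on a finger pad.
Only numpy, scipy, OpenCV 4.12 (cv2) and the standard library are available. Lean on these libraries where they do the work, as an engineer would, in place of code of your own. Each camera call takes 0.05 s, during which the arm holds its last target. There are 200 camera calls.

## Working session

There is one attempt and no reset: what is moved stays moved. The work goes in short steps, Python scripts to look and compute and a tool call to move; the robot and the scene stay as the last step left them, time stands still between calls to the robot, and variables do not carry over. Pictures are saved under pics/ and viewed, at most 14 in all, crops included, and the job is handed in when it is done.

Besides the shell and the picture viewer there is one more tool, called after "Request:" by a JSON object that holds its "fn" and its "kwargs", one argument or row to a line. arm_command: Moves the arm, as the interface text tells. Its arguments: {"type":"object","properties":{"motion":{"type":"array"},"newtons":{"type":"number"}},"required":["motion"]}

```bash
mkdir -p pics; cat > h.py <<'E'
import numpy as np, cv2
from scipy.spatial.transform import Rotation as R
from bench import get_state,get_image,camera_params,close_job
def snap(n,f):
    p=camera_params(n); im,d=get_image(n)
    cv2.imwrite(f'pics/{f}.png',im[:,:,::-1]); np.savez(f'pics/{f}.npz',d=d,K=p['intrinsics'],E=p['extrinsics'],im=im)
def cloud(f):
    z=np.load(f'pics/{f}.npz'); d=z['d'];K=z['K'];E=z['E']
    v,u=np.mgrid[:d.shape[0],:d.shape[1]]
    P=np.stack([(u-K[0,2])/K[0,0]*d,(v-K[1,2])/K[1,1]*d,d],-1)@E[:3,:3].T+E[:3,3]
    P[d==0]=np.nan
    return P,z['im']
def st():
    s=get_state(); print('t',s['time'],'pos',np.round(s['position'],4),'rot',np.round(s['tool_rot'],3),'g',round(float(s['grip_width'])*87,1),'F',np.round(s['ft_force'],1)); return s
def togo(x,y,z,yaw=None):
    """shift mm along tool axes from the measured pose; yaw = wanted world direction (rad) of tool y, mod pi"""
    s=get_state(); r=R.from_rotvec(s['tool_rot']); M=r.as_matrix()
    sh=M.T@(np.array([x,y,z])-s['position'])*1e3
    sp=0
    if yaw is not None:
        c=np.arctan2(M[1,1],M[0,1]); dd=(yaw-c+np.pi/2)%np.pi-np.pi/2; sp=-np.degrees(dd)
    print('shift',np.round(sh,1),'spin',round(float(sp),1)); return sh,sp
E
python3 - <<'E'
from h import *
s=st(); print(R.from_rotvec(s['tool_rot']).as_matrix().round(3))
for n in ['top','side']:
    snap(n,n+'0')
a=[cv2.imread(f'pics/{n}0.png') for n in ['top','side']]
E
```

```text
t 0.0 pos [0.2588 0.5957 0.2355] rot [-6.390e-01 -3.076e+00  3.000e-03] g 87.1 F [ 0.2 -1.   0.4]
[[-0.917  0.398 -0.001]
 [ 0.398  0.917 -0.002]
 [-0.    -0.002 -1.   ]]
```

View pics/top0.png

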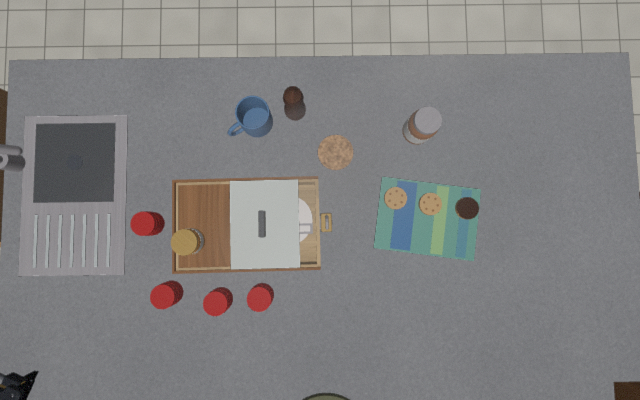

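View pics/side0.png

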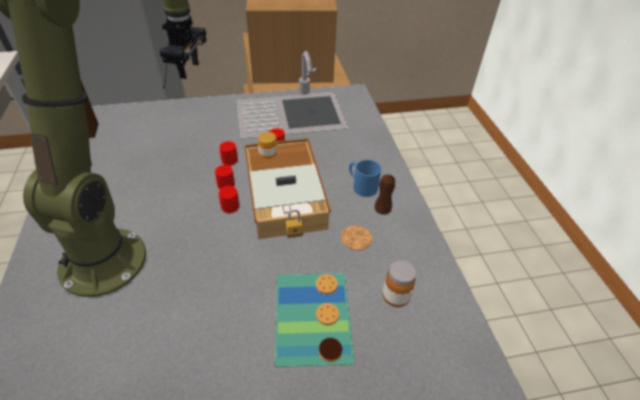

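Top view: the honey jar has a gold cap at (185,242). The four red jars at (147,223), (165,295), (216,302) and (260,298) are look-alikes. The lid grip is at (262,223), the padlock at (326,222), the mat at (336,152), the oats at (396,198) and (430,204), and the choc at (467,208). The side view agrees: two oats and the choc.

```bash
python3 - <<'E'
from h import *
im=cv2.imread('pics/top0.png')
cv2.imwrite('pics/c1.png',cv2.resize(im[165:285,120:340],None,fx=3.6,fy=3.6,interpolation=cv2.INTER_CUBIC)[:, :800])
P,I=cloud('top0')
for n,(u,v) in dict(honey=(185,242),grip=(262,223),lid=(245,250),lock=(326,222),mat=(336,152),o1=(396,198),o2=(430,204),ch=(467,208),plate=(307,210),mug=(253,117),tea=(427,120),mill=(293,96),corner=(174,272),c2=(174,180),c3=(319,270),c4=(317,180),board=(410,240)).items():
    print(n,P[v,u].round(4), 'med',np.nanmedian(P[v-1:v+2,u-1:u+2].reshape(-1,3),0).round(4))
hsv=cv2.cvtColor(I,cv2.COLOR_RGB2HSV)
# components by height for honey cap, grip, mat by colour etc.
def comp(mask,name):
    n,l,s,c=cv2.connectedComponentsWithStats(mask.astype(np.uint8))
    for i in range(1,n):
        if s[i,4]>25: 
            q=P[l==i]; print(name,s[i,:],c[i].round(1),np.nanmean(q,0).round(4),np.nanmax(q[:,2]).round(3))
Z=P[:,:,2]; sub=np.zeros(Z.shape,bool); sub[165:285,130:340]=1
comp((Z>0.125)&sub,'z>.125')
comp((Z>0.092)&(Z<0.125)&sub,'grip/shackle')
comp((np.abs(Z-0.081)<0.004)&sub&(hsv[:,:,1]<40),'lid')
b=np.zeros(Z.shape,bool);b[185:225,380:482]=1
comp(b&(Z>0.011),'bisc')
m=np.zeros(Z.shape,bool);m[130:175,312:360]=1
comp(m&(hsv[:,:,1]>60),'mat')
E
```

```text
honey [0.4823 0.295  0.1409] med [0.4822 0.2962 0.1373]
grip [0.5203 0.1351 0.1072] med [0.5203 0.1351 0.1071]
lid [0.4596 0.1775 0.081 ] med [0.4596 0.1771 0.0822]
lock [ 0.5204 -0.0069  0.1212] med [ 0.5204 -0.0069  0.1188]
mat [ 0.6962 -0.0389  0.004 ] med [ 0.6962 -0.0388  0.0064]
o1 [ 0.5773 -0.1843  0.0147] med [ 0.5772 -0.1841  0.016 ]
o2 [ 0.5611 -0.2666  0.019 ] med [ 0.5611 -0.2664  0.019 ]
ch [ 0.55   -0.3581  0.0168] med [ 0.55   -0.3581  0.0156]
plate [0.5509 0.036  0.0139] med [0.551  0.036  0.0119]
mug [0.788  0.1693 0.007 ] med [0.7884 0.1696 0.0051]
tea [ 0.7474 -0.2398  0.1103] med [ 0.7474 -0.2398  0.1088]
mill [0.7989 0.0617 0.135 ] med [0.7989 0.0617 0.1343]
corner [0.4129 0.3373 0.0843] med [0.4129 0.3373 0.085 ]
c2 [0.6224 0.341  0.0807] med [0.6221 0.3422 0.0817]
c3 [ 0.4025  0.0085 -0.0013] med [0.4029 0.0086 0.0023]
c4 [0.6186 0.0109 0.0722] med [0.6204 0.0109 0.0728]
board [ 0.4732 -0.2182  0.0037] med [ 0.4732 -0.2182  0.0053]
z>.125 [171 229  28  27 590] [184.3 241.7] [0.4828 0.2978 0.1371] 0.142
grip/shackle [258 211   8  27 183] [261.3 223.5] [0.5193 0.1368 0.1063] 0.111
grip/shackle [325 215   4  15  54] [326.4 222. ] [ 0.5203 -0.0079  0.1158] 0.123
grip/shackle [187 228  17  26 120] [197.5 239.2] [0.4867 0.2774 0.1095] 0.125
lid [ 230  179   83   91 5876] [264.9 224.2] [0.5179 0.1318 0.0814] 0.085
bisc [384 187  23  22 396] [395.2 197.6] [ 0.5783 -0.1819  0.0164] 0.022
bisc [419 193  23  22 405] [429.9 203.4] [ 0.5627 -0.2672  0.0164] 0.021
bisc [456 197  23  23 404] [467.  207.6] [ 0.5509 -0.3582  0.0165] 0.021
mat [318 135  35  35 956] [335.1 151.9] [ 0.6963 -0.0364  0.0054] 0.011
```

View pics/c1.png

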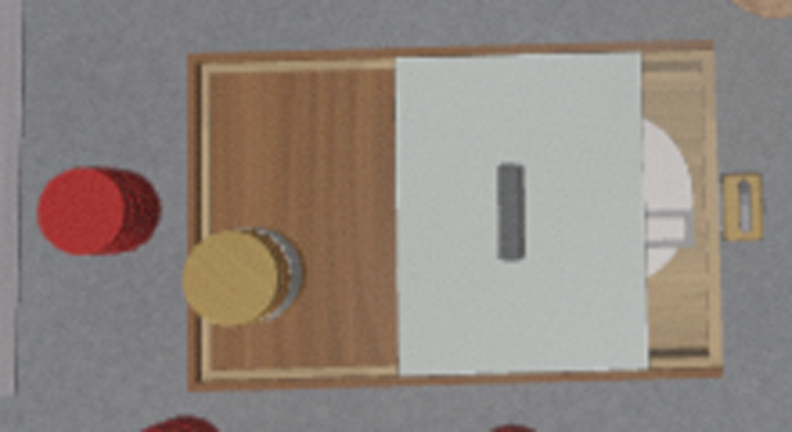

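Crop: the honey is the gold-capped glass jar on the cover at crop (232,278). The nearby (95,210) and the others are wholly red and stand on the worktop, so they are not meant. Now a cross-check from the side view, and the caddy yaw.

```bash
python3 - <<'E'
from h import *
P,I=cloud('top0');Z=P[:,:,2]; hsv=cv2.cvtColor(I,cv2.COLOR_RGB2HSV)
sub=np.zeros(Z.shape,bool); sub[165:285,130:340]=1
for nm,m in [('lid',(np.abs(Z-0.081)<0.006)&sub&(hsv[:,:,1]<40)),('grip',(Z>0.098)&(Z<.115)&sub&(np.abs(P[:,:,1]-.136)<.03))]:
    q=P[m][:,:2]; r=cv2.minAreaRect((q*1000).astype(np.float32)); print(nm,r)
# side view
S,J=cloud('side0'); Zs=S[:,:,2]; X=S[:,:,0];Y=S[:,:,1]
def box(n,x,y,r,z0,z1):
    m=(abs(X-x)<r)&(abs(Y-y)<r)&(Zs>z0)&(Zs<z1); q=S[m]; print(n,len(q),q.mean(0).round(4),'mid',((q.min(0)+q.max(0))/2).round(4),'max',q.max(0).round(4))
box('honeytop',.483,.298,.05,.131,.15); box('grip',.52,.136,.04,.1,.12); box('shackle',.52,-.007,.03,.112,.13)
for n,x,y in [('o1',.578,-.182),('o2',.5627,-.267),('ch',.551,-.358)]: box(n,x,y,.04,.012,.03)
box('mat',.696,-.037,.06,.003,.02)
togo(.483,.298,.19,0)
E
```

```text
lid ((522.3269653320312, 110.15736389160156), (208.08389282226562, 204.5842742919922), 0.7036390900611877)
grip ((518.30224609375, 137.50015258789062), (57.9637336730957, 13.986238479614258), 0.002228549448773265)
honeytop 184 [0.4821 0.2974 0.1371] mid [0.4826 0.3    0.1368] max [0.5098 0.3308 0.1424]
grip 97 [0.5196 0.1361 0.1058] mid [0.5181 0.137  0.1051] max [0.5474 0.1465 0.1097]
shackle 28 [ 0.5204 -0.0084  0.1175] mid [ 0.5201 -0.007   0.1174] max [ 0.5337 -0.0021  0.1223]
o1 317 [ 0.5783 -0.1826  0.0166] mid [ 0.5782 -0.1809  0.0171] max [ 0.6051 -0.1524  0.0218]
o2 374 [ 0.5629 -0.2683  0.0165] mid [ 0.5632 -0.2677  0.0171] max [ 0.5907 -0.2394  0.0221]
ch 452 [ 0.5508 -0.359   0.0167] mid [ 0.5508 -0.3575  0.0169] max [ 0.5782 -0.3297  0.0217]
mat 618 [ 0.6959 -0.0364  0.0058] mid [ 0.6961 -0.037   0.0069] max [0.7556 0.0219 0.0109]
shift [-324.2 -183.7   45.9] spin 66.5
```

Request:
{"fn": "arm_command", "kwargs": {
  "motion": [
    [87, -36, -20, 0, -4.7],
    [87, -72, -41, 0, -9.4],
    [87, -108, -61, 0, -14.1],
    [87, -144, -82, 0, -18.8],
    [87, -180, -102, 0, -23.5]
  ],
  "newtons": 20
}}

```text
time: 0.52
position: [0.3841, 0.4289, 0.2362]
tool_rot: [0.008, -3.141, 0.001]
ft_force: [1.3, -0.1, 1.0]
grip_width: 1.002
grip_force: 0.0
```

```bash
python3 - <<'E'
from h import *
st();togo(.4825,.298,.20,np.pi/2)
E
```

```text
t 0.5167 pos [0.3841 0.4289 0.2362] rot [ 8.000e-03 -3.141e+00  1.000e-03] g 87.1 F [ 1.3 -0.1  1. ]
shift [ -97.8 -131.4   36.2] spin 0.3
```

Request:
{"fn": "arm_command", "kwargs": {
  "motion": [
    [87, -25, -33, 9, 0],
    [87, -50, -66, 18, 0],
    [87, -75, -99, 27, 0],
    [87, -98, -131, 36, 0],
    [87, -98, -131, 36, 0]
  ]
}}

```text
time: 0.93
position: [0.4864, 0.2894, 0.1984]
tool_rot: [0.02, 3.141, -0.011]
ft_force: [1.2, -0.9, 0.0]
grip_width: 0.997
grip_force: 0.0
```

```bash
python3 - <<'E'
from h import *
s=st(); snap('wrist','w1'); P,I=cloud('w1'); Z=P[:,:,2]
m=(abs(Z-.137)<.006); 
n,l,ss,c=cv2.connectedComponentsWithStats(m.astype(np.uint8))
for i in range(1,n):
    if ss[i,4]>300: q=P[l==i]; print(ss[i],q.mean(0).round(4),((np.percentile(q,1,axis=0)+np.percentile(q,99,axis=0))/2).round(4))
togo(.4825,.298,.110,np.pi/2)
E
```

```text
t 0.9333 pos [0.4864 0.2894 0.1984] rot [ 0.02   3.141 -0.011] g 86.7 F [ 1.2 -0.9  0. ]
[ 303  168   77   76 4519] [0.4811 0.3007 0.1384] [0.4818 0.3008 0.1371]
shift [ 1.7  4.7 89. ] spin -0.5
```

Request:
{"fn": "arm_command", "kwargs": {
  "motion": [
    [87, 1, 4, 20, 0],
    [87, 1, 4, 40, 0],
    [87, 1, 4, 40, 0]
  ]
}}

```text
time: 1.23
position: [0.4775, 0.3036, 0.1566]
tool_rot: [0.003, -3.135, 0.006]
ft_force: [-0.6, -0.6, -0.3]
grip_width: 1.004
grip_force: 0.0
```

```bash
python3 - <<'E'
from h import *
st();togo(.482,.2995,.110,np.pi/2)
E
```

```text
t 1.2333 pos [0.4775 0.3036 0.1566] rot [ 3.000e-03 -3.135e+00  6.000e-03] g 87.3 F [-0.6 -0.6 -0.3]
shift [-4.8 -4.  46.6] spin 0.1
```

Request:
{"fn": "arm_command", "kwargs": {
  "motion": [
    [87, 0, 0, 0, 0],
    [87, 0, 0, 0, 0]
  ]
}}

```text
time: 1.4
position: [0.4805, 0.3047, 0.1615]
tool_rot: [-0.002, 3.141, 0.001]
ft_force: [-0.7, -0.4, 0.4]
grip_width: 0.997
grip_force: 0.0
```

Request:
{"fn": "arm_command", "kwargs": {
  "motion": [
    [87, 0, 0, 0, 0]
  ]
}}

```text
time: 1.48
position: [0.481, 0.3048, 0.162]
tool_rot: [-0.001, 3.14, 0.002]
ft_force: [0.9, -0.4, 1.2]
grip_width: 0.997
grip_force: 0.0
```

Request:
{"fn": "arm_command", "kwargs": {
  "motion": [
    [87, 0, 0, 0, 0]
  ]
}}

```text
time: 1.57
position: [0.481, 0.3046, 0.1619]
tool_rot: [-0.001, 3.14, 0.002]
ft_force: [-0.1, -0.3, -0.0]
grip_width: 1.0
grip_force: 0.0
```

Request:
{"fn": "arm_command", "kwargs": {
  "motion": [
    [87, -1, -4.5, 17, 0],
    [87, -1, -4.5, 34, 0],
    [87, -1, -4.5, 52, 0],
    [87, -1, -4.5, 52, 0],
    [87, -1, -4.5, 52, 0]
  ]
}}

```text
time: 1.98
position: [0.4812, 0.2993, 0.1086]
tool_rot: [0.001, -3.141, 0.001]
ft_force: [0.5, 0.1, 0.2]
grip_width: 1.004
grip_force: 0.0
```

Request:
{"fn": "arm_command", "kwargs": {
  "motion": [
    [40, 0, 0, 0, 0],
    [40, 0, 0, 0, 0],
    [40, 0, 0, 0, 0],
    [40, 0, 0, 0, 0],
    [40, 0, 0, 0, 0]
  ],
  "newtons": 25
}}

```text
time: 2.4
position: [0.4818, 0.2997, 0.1092]
tool_rot: [-0.001, 3.141, 0.001]
ft_force: [-0.3, 0.6, 0.5]
grip_width: 0.71
grip_force: 0.0
```

Request:
{"fn": "arm_command", "kwargs": {
  "motion": [
    [40, 0, 0, 0, 0],
    [40, 0, 0, 0, 0],
    [40, 0, 0, 0, 0]
  ]
}}

```text
time: 2.65
position: [0.4818, 0.3, 0.1092]
tool_rot: [-0.001, 3.141, 0.002]
ft_force: [-0.5, 0.3, 3.2]
grip_width: 0.658
grip_force: 25.0
```

Request:
{"fn": "arm_command", "kwargs": {
  "motion": [
    [40, 0, 0, -15, 0],
    [40, 0, 0, -30, 0],
    [40, 0, 0, -45, 0],
    [40, 0, 0, -60, 0],
    [40, 0, 0, -60, 0]
  ]
}}

```text
time: 3.07
position: [0.4827, 0.2999, 0.1709]
tool_rot: [-0.0, 3.138, 0.003]
ft_force: [-0.3, 0.5, -1.8]
grip_width: 0.663
grip_force: 25.0
```

Request:
{"fn": "arm_command", "kwargs": {
  "motion": [
    [40, -18, -28, 0, 0],
    [40, -36, -56, 0, 0],
    [40, -54, -84, 0, 0],
    [40, -72, -112, 0, 0],
    [40, -90, -140, 0, 0]
  ]
}}

```text
time: 3.48
position: [0.5713, 0.1577, 0.1669]
tool_rot: [0.001, -3.139, 0.002]
ft_force: [0.3, -0.9, -2.3]
grip_width: 0.661
grip_force: 25.0
```

Request:
{"fn": "arm_command", "kwargs": {
  "motion": [
    [40, -18, -28, 0, 0],
    [40, -36, -56, 0, 0],
    [40, -54, -84, 0, 0],
    [40, -72, -112, 0, 0],
    [40, -90, -140, 0, 0]
  ]
}}

```text
time: 3.9
position: [0.6613, 0.0179, 0.1666]
tool_rot: [0.0, -3.139, 0.001]
ft_force: [0.2, -0.5, -2.4]
grip_width: 0.659
grip_force: 25.0
```

Request:
{"fn": "arm_command", "kwargs": {
  "motion": [
    [40, -18, -28, 0, 0],
    [40, -34, -56, 0, 0],
    [40, -34, -56, 0, 0],
    [40, -34, -56, 0, 0],
    [40, -34, -56, 0, 0]
  ]
}}

```text
time: 4.32
position: [0.6947, -0.0361, 0.1666]
tool_rot: [0.0, -3.139, -0.001]
ft_force: [-0.8, 0.9, -2.7]
grip_width: 0.659
grip_force: 25.0
```

```bash
python3 - <<'E'
from h import *
st();togo(.6962,-.0367,.0425,np.pi/2)
snap('side','s1'); P,I=cloud('s1');Z=P[:,:,2]
m=(abs(P[...,0]-.69)<.1)&(abs(P[...,1]+.037)<.1)
hsv=cv2.cvtColor(I,cv2.COLOR_RGB2HSV)
mm=m&(hsv[...,0]<26)&(hsv[...,0]>12)&(hsv[...,1]>120)&(Z>.03)
q=P[mm];print(len(q),q.min(0).round(3),q.max(0).round(3))
cv2.imwrite('pics/s1c.png',cv2.resize(cv2.imread('pics/s1.png')[100:300,250:500],None,fx=2.4,fy=2.4))
E
```

```text
t 4.3167 pos [ 0.6947 -0.0361  0.1666] rot [ 0.000e+00 -3.139e+00 -1.000e-03] g 57.3 F [-0.8  0.9 -2.7]
shift [ -1.9  -0.7 124.1] spin 0.0
321 [ 0.59  -0.122  0.03 ] [0.732 0.062 0.518]
```

View pics/s1c.png

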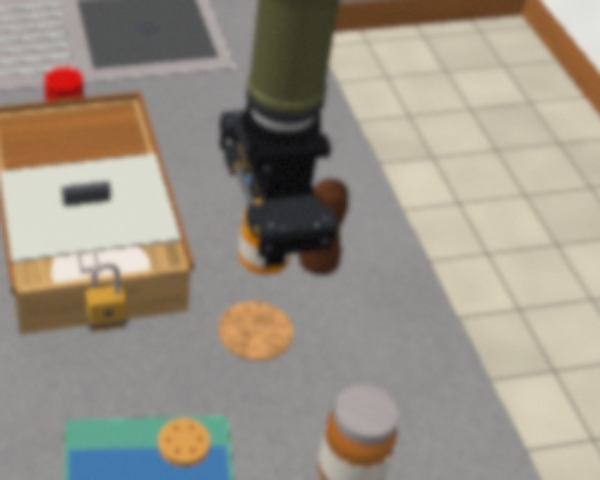

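The jar hangs upright in the gripper at crop (265,245), above the mat at (255,330). I'll lower it, checking the force near the mat.

Request:
{"fn": "arm_command", "kwargs": {
  "motion": [
    [40, -1.5, -0.5, 35, 0],
    [40, -1.5, -0.5, 70, 0],
    [40, -1.5, -0.5, 105, 0],
    [40, -1.5, -0.5, 118, 0],
    [40, -1.5, -0.5, 118, 0]
  ]
}}

```text
time: 4.78
position: [0.6933, -0.0347, 0.0457]
tool_rot: [0.004, -3.132, -0.002]
ft_force: [-0.8, 0.6, -2.8]
grip_width: 0.662
grip_force: 25.0
```

Request:
{"fn": "arm_command", "kwargs": {
  "motion": [
    [40, 0, 0, 2, 0],
    [40, 0, 0, 4, 0],
    [40, 0, 0, 5, 0],
    [40, 0, 0, 5, 0],
    [40, 0, 0, 5, 0]
  ]
}}

```text
time: 5.2
position: [0.698, -0.037, 0.0472]
tool_rot: [-0.001, 3.139, 0.0]
ft_force: [1.5, 0.0, -2.7]
grip_width: 0.662
grip_force: 25.0
```

Request:
{"fn": "arm_command", "kwargs": {
  "motion": [
    [40, 1, 0, 2, 0],
    [40, 1, 0, 4, 0],
    [40, 1, 0, 5, 0],
    [40, 1, 0, 5, 0],
    [40, 1, 0, 5, 0]
  ]
}}

```text
time: 5.62
position: [0.6963, -0.037, 0.0412]
tool_rot: [-0.0, 3.141, 0.0]
ft_force: [-2.5, 0.7, 2.5]
grip_width: 0.668
grip_force: 2.5
```

Touched down with the load taken. The grip slackened just here, harmlessly. Releasing.

Request:
{"fn": "arm_command", "kwargs": {
  "motion": [
    [87, 0, 0, 0, 0],
    [87, 0, 0, 0, 0],
    [87, 0, 0, 0, 0],
    [87, 0, 0, 0, 0],
    [87, 0, 0, 0, 0]
  ]
}}

```text
time: 6.03
position: [0.6962, -0.037, 0.0405]
tool_rot: [-0.001, 3.141, 0.0]
ft_force: [-0.7, 0.6, -0.2]
grip_width: 0.947
grip_force: 0.0
```

Request:
{"fn": "arm_command", "kwargs": {
  "motion": [
    [87, 0, 0, -25, 0],
    [87, 0, 0, -60, 0],
    [87, 0, 0, -95, 0],
    [87, 0, 0, -130, 0],
    [87, 0, 0, -130, 0]
  ]
}}

```text
time: 6.45
position: [0.7005, -0.0376, 0.1798]
tool_rot: [-0.0, 3.128, -0.0]
ft_force: [1.3, -0.7, 0.2]
grip_width: 1.001
grip_force: 0.0
```

```bash
python3 - <<'E'
from h import *
st();togo(.5193,.1368,.19,np.pi/2)
snap('side','s2'); P,I=cloud('s2');Z=P[...,2]
m=(abs(P[...,0]-.696)<.06)&(abs(P[...,1]+.037)<.06)&(Z>.05)&(Z<.1); q=P[m]; print(len(q),q.min(0).round(3),q.max(0).round(3))
m&=Z>.062;q=P[m];print('top mean',q.mean(0).round(4))
E
```

```text
t 6.45 pos [ 0.7005 -0.0376  0.1798] rot [-0.     3.128 -0.   ] g 87.1 F [ 1.3 -0.7  0.2]
shift [181.  174.4 -12.7] spin 0.0
336 [ 0.668 -0.068  0.05 ] [ 0.725 -0.007  0.075]
top mean [ 0.6956 -0.0397  0.0691]
```

The jar stands on the mat, its top 69 mm up and its centre within 3 mm of the mat's. Now the lid.

Request:
{"fn": "arm_command", "kwargs": {
  "motion": [
    [50, 28, 28, -4, 0],
    [50, 56, 56, -8, 0],
    [50, 84, 84, -8, 0],
    [50, 112, 112, -8, 0],
    [50, 140, 140, -8, 0]
  ]
}}

```text
time: 6.92
position: [0.554, 0.104, 0.1774]
tool_rot: [0.0, -3.14, 0.001]
ft_force: [-0.3, -0.2, 0.0]
grip_width: 0.704
grip_force: 0.0
```

Request:
{"fn": "arm_command", "kwargs": {
  "motion": [
    [50, 20, 17, 0, 0],
    [50, 37, 34, 0, 0],
    [50, 37, 34, 0, 0],
    [50, 37, 34, 0, 0],
    [50, 37, 34, 0, 0]
  ]
}}

```text
time: 7.33
position: [0.5193, 0.1362, 0.1781]
tool_rot: [-0.0, -3.142, 0.001]
ft_force: [0.2, -0.7, 1.0]
grip_width: 0.579
grip_force: 0.0
```

```bash
python3 - <<'E'
from h import *
st();togo(.5193,.1368,.102,np.pi/2)
snap('wrist','w2');P,I=cloud('w2');Z=P[...,2]
m=(abs(Z-.107)<.006);q=P[m];print(len(q),np.median(q,0).round(4),((q.min(0)+q.max(0))/2).round(4))
r=cv2.minAreaRect((q[:,:2]*1000).astype(np.float32));print(r)
E
```

```text
t 7.3333 pos [0.5193 0.1362 0.1781] rot [-0.000e+00 -3.142e+00  1.000e-03] g 50.4 F [ 0.2 -0.7  1. ]
shift [-0.   0.7 76.1] spin -0.0
1513 [0.5147 0.1378 0.1082] [0.5186 0.0686 0.1069]
((519.556396484375, 68.51420593261719), (59.229557037353516, 154.23919677734375), 0.7167750597000122)
```

Request:
{"fn": "arm_command", "kwargs": {
  "motion": [
    [50, 0, 1, 25, 0],
    [50, 0, 1, 50, 0],
    [50, 0, 1, 75, 0],
    [50, 0, 1, 75, 0],
    [50, 0, 1, 75, 0]
  ]
}}

```text
time: 7.8
position: [0.5187, 0.1364, 0.1024]
tool_rot: [-0.003, -3.139, 0.003]
ft_force: [0.4, -0.1, 0.4]
grip_width: 0.574
grip_force: 0.0
```

Request:
{"fn": "arm_command", "kwargs": {
  "motion": [
    [0, 0, 0, 0, 0],
    [0, 0, 0, 0, 0],
    [0, 0, 0, 0, 0],
    [0, 0, 0, 0, 0],
    [0, 0, 0, 0, 0]
  ],
  "newtons": 20
}}

```text
time: 8.22
position: [0.5196, 0.1382, 0.1045]
tool_rot: [-0.001, 3.14, 0.001]
ft_force: [-0.1, 0.2, -0.4]
grip_width: 0.278
grip_force: 0.0
```

Request:
{"fn": "arm_command", "kwargs": {
  "motion": [
    [0, 0, 0, 0, 0],
    [0, 0, 0, 0, 0]
  ]
}}

```text
time: 8.38
position: [0.5193, 0.1383, 0.104]
tool_rot: [-0.001, 3.141, 0.001]
ft_force: [-1.5, 0.0, 2.2]
grip_width: 0.155
grip_force: 20.0
```

Request:
{"fn": "arm_command", "kwargs": {
  "motion": [
    [0, 0, 20, 0, 0],
    [0, 0, 40, 0, 0],
    [0, 0, 60, 0, 0],
    [0, 0, 80, 0, 0],
    [0, 0, 95, 0, 0]
  ]
}}

```text
time: 8.8
position: [0.5181, 0.2341, 0.104]
tool_rot: [0.003, -3.14, 0.001]
ft_force: [-4.5, -2.1, 4.7]
grip_width: 0.159
grip_force: 20.0
```

Request:
{"fn": "arm_command", "kwargs": {
  "motion": [
    [0, 0, 8, 0, 0],
    [0, 0, 15, 0, 0],
    [0, 0, 18, 0, 0],
    [0, 0, 18, 0, 0],
    [0, 0, 18, 0, 0]
  ]
}}

```text
time: 9.22
position: [0.5179, 0.2521, 0.104]
tool_rot: [0.003, -3.14, -0.001]
ft_force: [-5.2, 1.2, 5.6]
grip_width: 0.161
grip_force: 20.0
```

Request:
{"fn": "arm_command", "kwargs": {
  "motion": [
    [50, 0, 0, 0, 0],
    [50, 0, 0, 0, 0],
    [50, 0, 0, 0, 0],
    [50, 0, 0, 0, 0]
  ]
}}

```text
time: 9.55
position: [0.5193, 0.2506, 0.1033]
tool_rot: [0.0, 3.141, -0.0]
ft_force: [0.5, 0.6, 0.2]
grip_width: 0.379
grip_force: 0.0
```

Request:
{"fn": "arm_command", "kwargs": {
  "motion": [
    [50, 0, 0, -30, 7],
    [50, 0, 0, -60, 14],
    [87, 0, -30, -80, 21],
    [87, 0, -65, -80, 28],
    [87, 0, -100, -80, 35]
  ]
}}

```text
time: 9.97
position: [0.5202, 0.1507, 0.1854]
tool_rot: [0.949, 2.991, 0.004]
ft_force: [0.5, 0.1, -0.4]
grip_width: 0.716
grip_force: 0.0
```

```bash
python3 - <<'E'
from h import *
s=st();print(s['joint_positions']);togo(.578,-.182,.18,0)
E
```

```text
t 9.9667 pos [0.5202 0.1507 0.1854] rot [0.949 2.991 0.004] g 62.3 F [ 0.5  0.1 -0.4]
[-0.58740391  0.11818181  0.27676898  1.80385451 -0.03446821  1.22012664
  0.65542107]
shift [-239.  -238.5    5.2] spin 54.8
```

Request:
{"fn": "arm_command", "kwargs": {
  "motion": [
    [87, -27, -27, 0, 7],
    [87, -54, -54, 0, 14],
    [87, -81, -81, 0, 21],
    [87, -108, -108, 0, 28],
    [87, -135, -135, 0, 35]
  ]
}}

```text
time: 10.38
position: [0.5524, -0.0391, 0.1838]
tool_rot: [1.809, 2.568, 0.001]
ft_force: [1.3, 0.3, 0.6]
grip_width: 0.99
grip_force: 0.0
```

```bash
python3 - <<'E'
from h import *
s=st();togo(.578,-.182,.13,0)
E
```

```text
t 10.3833 pos [ 0.5524 -0.0391  0.1838] rot [1.809e+00 2.568e+00 1.000e-03] g 86.2 F [1.3 0.3 0.6]
shift [-143.2  -24.    53.8] spin 19.7
```

Request:
{"fn": "arm_command", "kwargs": {
  "motion": [
    [87, -36, -6, 5, 7],
    [87, -72, -12, 15, 14],
    [87, -108, -18, 35, 20],
    [87, -143, -23, 54, 20],
    [87, -143, -23, 54, 20]
  ]
}}

```text
time: 10.8
position: [0.5765, -0.1885, 0.1258]
tool_rot: [2.232, 2.21, -0.013]
ft_force: [-1.3, 0.6, -0.6]
grip_width: 0.999
grip_force: 0.0
```

Request:
{"fn": "arm_command", "kwargs": {
  "motion": [
    [87, 0, 0, 0, 0],
    [87, 0, 0, 0, 0]
  ]
}}

```text
time: 10.97
position: [0.5797, -0.1788, 0.1293]
tool_rot: [-2.221, -2.221, -0.0]
ft_force: [-0.0, 0.2, 0.6]
grip_width: 1.003
grip_force: 0.0
```

```bash
cat >> h.py <<'E'
def bisc(f,x,y):
    P,I=cloud(f);Z=P[...,2];m=(abs(P[...,0]-x)<.042)&(abs(P[...,1]-y)<.04)&(Z>.0105)&(Z<.03);q=P[m]
    c,r=cv2.minEnclosingCircle((q[:,:2]*1e3).astype(np.float32)); print('bisc',len(q),q.mean(0).round(4),np.round(c,1),round(r,1))
E
python3 - <<'E'
from h import *
s=st();print('M',R.from_rotvec(s['tool_rot']).as_matrix().round(3).tolist());togo(.578,-.182,.0235,0);snap('wrist','w3');bisc('w3',.578,-.182)
snap('top','t2');P,I=cloud('t2');Z=P[...,2]
hsv=cv2.cvtColor(I,cv2.COLOR_RGB2HSV)
m=(hsv[...,1]<40)&(hsv[...,2]>150)&(Z<.03)&(abs(P[...,0]-.52)<.1)&(abs(P[...,1]-.09)<.085)
c,r=cv2.minEnclosingCircle((P[m][:,:2]*1e3).astype(np.float32));print('plate',m.sum(),np.nanmean(P[m],0),c,r)
cv2.imwrite('pics/t2c.png',cv2.resize(cv2.imread('pics/t2.png')[130:285,160:400],None,fx=3.2,fy=3.2))
g=(Z>.098)&(Z<.115)&(abs(P[...,0]-.52)<.04)&(abs(P[...,1]-.25)<.04);print('grip',np.nanmean(P[g],0))
E
```

```text
t 10.9667 pos [ 0.5797 -0.1788  0.1293] rot [-2.221 -2.221 -0.   ] g 87.3 F [-0.   0.2  0.6]
M [[-0.0, 1.0, -0.0], [1.0, 0.0, 0.001], [0.001, -0.0, -1.0]]
shift [ -3.2  -1.7 105.8] spin 0.0
bisc 2860 [ 0.5788 -0.1804  0.0176] [ 579.1 -181.6] 28.0
plate 2021 [0.52754693 0.08485887 0.01212804] (528.2493286132812, 67.57803344726562) 104.33665466308594
grip [0.51746254 0.2489448  0.10606566]
```

View pics/t2c.png

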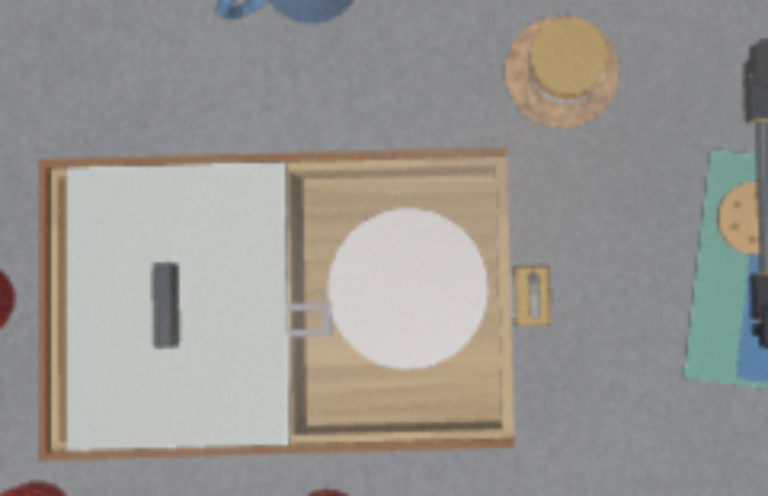

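The plate is at crop (408,288), clear, with the lid parked open. The honey is well inside the mat at (568,58). Grasping the first oat.

Request:
{"fn": "arm_command", "kwargs": {
  "motion": [
    [80, -2, -1, 35, 0],
    [80, -2, -1, 70, 0],
    [80, -2, -1, 98, 0],
    [80, -2, -1, 104, 0],
    [80, -2, -1, 104, 0]
  ],
  "newtons": 12
}}

```text
time: 11.48
position: [0.5776, -0.1792, 0.0243]
tool_rot: [-2.216, -2.222, 0.002]
ft_force: [0.5, -0.2, 0.1]
grip_width: 0.921
grip_force: 0.0
```

Request:
{"fn": "arm_command", "kwargs": {
  "motion": [
    [80, 0, 0, 0, 0],
    [80, 0, 0, 0, 0]
  ]
}}

```text
time: 11.65
position: [0.5807, -0.1813, 0.0281]
tool_rot: [2.218, 2.22, 0.004]
ft_force: [0.6, 0.6, -0.1]
grip_width: 0.921
grip_force: 0.0
```

Request:
{"fn": "arm_command", "kwargs": {
  "motion": [
    [80, 0, -1, 3, 0],
    [80, 0, -1, 5, 0],
    [80, 0, -1, 5, 0],
    [45, 0, -1, 5, 0],
    [45, 0, -1, 5, 0]
  ]
}}

```text
time: 12.07
position: [0.5778, -0.1813, 0.0208]
tool_rot: [2.221, 2.222, 0.001]
ft_force: [0.3, 0.1, 0.3]
grip_width: 0.84
grip_force: 0.0
```

Request:
{"fn": "arm_command", "kwargs": {
  "motion": [
    [45, 0, 0, 0, 0],
    [45, 0, 0, 0, 0],
    [45, 0, 0, 0, 0],
    [45, 0, 0, 0, 0],
    [45, 0, 0, 0, 0]
  ]
}}

```text
time: 12.48
position: [0.5777, -0.1813, 0.0206]
tool_rot: [2.221, 2.222, 0.0]
ft_force: [0.0, 0.8, -0.1]
grip_width: 0.638
grip_force: 12.0
```

Gripped a bit low for rail clearance in the bay. Regripping 2.5 mm higher.

Request:
{"fn": "arm_command", "kwargs": {
  "motion": [
    [66, 0, 0, 0, 0],
    [66, 0, 0, 0, 0],
    [66, 0, 0, -2.5, 0],
    [66, 0, 1, -2.5, 0],
    [66, 0, 1, -2.5, 0]
  ]
}}

```text
time: 12.9
position: [0.5791, -0.1812, 0.0233]
tool_rot: [2.221, 2.222, 0.001]
ft_force: [-0.1, -0.1, -0.0]
grip_width: 0.758
grip_force: 0.0
```

Request:
{"fn": "arm_command", "kwargs": {
  "motion": [
    [45, 0, 0, 0, 0],
    [45, 0, 0, 0, 0],
    [45, 0, 0, 0, 0],
    [45, 0, 0, 0, 0],
    [45, 0, 0, 0, 0]
  ]
}}

```text
time: 13.32
position: [0.5786, -0.1813, 0.023]
tool_rot: [-2.221, -2.222, -0.0]
ft_force: [-0.3, -0.0, 0.1]
grip_width: 0.638
grip_force: 12.0
```

Request:
{"fn": "arm_command", "kwargs": {
  "motion": [
    [45, 0, 0, -30, 0],
    [45, 0, 0, -60, 0],
    [45, 10, -2, -95, 0],
    [45, 45, -9, -115, 0],
    [45, 80, -16, -115, 0]
  ]
}}

```text
time: 13.73
position: [0.5655, -0.1035, 0.1434]
tool_rot: [2.221, 2.211, 0.009]
ft_force: [1.3, 1.9, 0.5]
grip_width: 0.633
grip_force: 12.0
```

```bash
python3 - <<'E'
from h import *
s=st();togo(.5275,.085,.135,0)
E
```

```text
t 13.7333 pos [ 0.5655 -0.1035  0.1434] rot [2.221 2.211 0.009] g 55.1 F [1.3 1.9 0.5]
shift [188.4 -39.    7.8] spin -0.3
```

Request:
{"fn": "arm_command", "kwargs": {
  "motion": [
    [45, 25, -5, -18, 0],
    [45, 65, -13, -22, 0],
    [45, 105, -21, -22, 0],
    [45, 145, -29, -22, 0],
    [45, 172, -37, -22, 0]
  ]
}}

```text
time: 14.15
position: [0.5247, 0.0753, 0.1604]
tool_rot: [-2.216, -2.225, -0.003]
ft_force: [0.5, 0.5, -1.0]
grip_width: 0.636
grip_force: 12.0
```

Request:
{"fn": "arm_command", "kwargs": {
  "motion": [
    [45, 15, -2, 0, 0],
    [45, 15, -2, 0, 0],
    [45, 15, -2, 0, 0],
    [45, 15, -2, 0, 0]
  ]
}}

```text
time: 14.48
position: [0.5238, 0.084, 0.1601]
tool_rot: [2.222, 2.219, -0.001]
ft_force: [0.4, -0.3, -0.3]
grip_width: 0.633
grip_force: 12.0
```

```bash
cat >> h.py <<'E'
def plate(f):
    P,I=cloud(f);Z=P[...,2];h=cv2.cvtColor(I,cv2.COLOR_RGB2HSV)
    m=(h[...,1]<40)&(h[...,2]>120)&(Z<.018)&(Z>.006)&(abs(P[...,0]-.52)<.09)&(abs(P[...,1]-.09)<.085);q=P[m][:,:2]
    # hull-edge circle fit
    hull=cv2.convexHull((q*1e3).astype(np.float32))[:,0]
    from scipy.optimize import least_squares
    f=lambda p:np.hypot(hull[:,0]-p[0],hull[:,1]-p[1])-62
    r=least_squares(f,[525,85],loss='soft_l1');print('plate',m.sum(),r.x.round(1),'res',np.abs(r.fun).mean().round(2),'z',np.median(Z[m]))
E
python3 - <<'E'
from h import *
plate('t2')
s=st();snap('wrist','w4');plate('w4');togo(.5275,.085,.032,0)
E
```

```text
plate 1987 [527.7  85.8] res 1.62 z 0.01232600772058079
t 14.4833 pos [0.5238 0.084  0.1601] rot [ 2.222e+00  2.219e+00 -1.000e-03] g 55.1 F [ 0.4 -0.3 -0.3]
plate 8100 [527.8  86.1] res 0.35 z 0.013633721899305479
shift [  1.4   3.5 128.1] spin -0.1
```

Request:
{"fn": "arm_command", "kwargs": {
  "motion": [
    [45, 2, 4, 35, 0],
    [45, 2, 4, 70, 0],
    [45, 2, 4, 105, 0],
    [45, 2, 4, 120, 0],
    [45, 2, 4, 120, 0]
  ]
}}

```text
time: 14.95
position: [0.5245, 0.0849, 0.036]
tool_rot: [-2.222, -2.216, 0.012]
ft_force: [0.5, -0.8, 0.1]
grip_width: 0.636
grip_force: 12.0
```

Request:
{"fn": "arm_command", "kwargs": {
  "motion": [
    [45, 0, 0, 0, 0],
    [45, 0, 0, 0, 0],
    [45, 0, 0, 0, 0]
  ]
}}

```text
time: 15.2
position: [0.5293, 0.0875, 0.042]
tool_rot: [2.221, 2.22, 0.005]
ft_force: [-0.1, -0.4, -0.1]
grip_width: 0.635
grip_force: 12.0
```

Request:
{"fn": "arm_command", "kwargs": {
  "motion": [
    [45, -1.5, -1.5, 3, 0],
    [45, -1.5, -1.5, 6, 0],
    [45, -1.5, -1.5, 9, 0],
    [45, -1.5, -1.5, 9, 0],
    [45, -1.5, -1.5, 9, 0]
  ]
}}

```text
time: 15.62
position: [0.526, 0.0863, 0.031]
tool_rot: [-2.221, -2.222, 0.0]
ft_force: [0.0, -0.5, 0.1]
grip_width: 0.638
grip_force: 12.0
```

Request:
{"fn": "arm_command", "kwargs": {
  "motion": [
    [45, 0, 0, 0, 0],
    [45, 0, 0, 0, 0]
  ]
}}

```text
time: 15.78
position: [0.526, 0.0863, 0.031]
tool_rot: [-2.221, -2.222, 0.0]
ft_force: [0.0, -1.0, -0.7]
grip_width: 0.634
grip_force: 12.0
```

Request:
{"fn": "arm_command", "kwargs": {
  "motion": [
    [45, 0, 1.5, -1, 0],
    [45, 0, 1.5, -1, 0],
    [45, 0, 1.5, -1, 0],
    [68, 0, 1.5, -1, 0],
    [68, 0, 1.5, -1, 0]
  ]
}}

```text
time: 16.2
position: [0.5276, 0.0862, 0.0321]
tool_rot: [2.221, 2.222, 0.0]
ft_force: [-0.1, -0.1, 0.2]
grip_width: 0.711
grip_force: 0.0
```

Request:
{"fn": "arm_command", "kwargs": {
  "motion": [
    [68, 0, 0, 0, 0],
    [68, 0, 0, 0, 0],
    [68, 0, 0, -35, 0],
    [68, 0, 0, -70, 0],
    [68, 0, 0, -105, 0]
  ]
}}

```text
time: 16.62
position: [0.5269, 0.0859, 0.1378]
tool_rot: [-2.221, -2.221, 0.003]
ft_force: [1.4, 0.9, 0.3]
grip_width: 0.779
grip_force: 0.0
```

Request:
{"fn": "arm_command", "kwargs": {
  "motion": [
    [80, 0, 0, -22, 0],
    [80, 0, 0, -22, 0],
    [80, 0, 0, -22, 0]
  ]
}}

```text
time: 16.87
position: [0.5285, 0.0865, 0.1606]
tool_rot: [2.22, 2.221, 0.005]
ft_force: [-0.0, 0.7, -0.2]
grip_width: 0.895
grip_force: 0.0
```

```bash
cat >> h.py <<'E'
def pile(f,z):
    P,I=cloud(f);Z=P[...,2];m=(abs(P[...,0]-.528)<.045)&(abs(P[...,1]-.086)<.045)&(abs(Z-z)<.005);q=P[m]
    c,r=cv2.minEnclosingCircle((q[:,:2]*1e3).astype(np.float32)); print('pile',len(q),q.mean(0).round(4),np.round(c,1),round(r,1))
E
python3 - <<'E'
from h import *
s=st();snap('wrist','w5');plate('w5');pile('w5',.024);togo(.5628,-.2675,.16,0)
E
```

```text
t 16.8667 pos [0.5285 0.0865 0.1606] rot [2.22  2.221 0.005] g 77.9 F [-0.   0.7 -0.2]
plate 8465 [528.   86.4] res 0.46 z 0.013681065630556544
pile 2458 [0.5278 0.0869 0.0256] [527.9  85.7] 28.0
shift [-353.8   35.2   -1.1] spin 0.0
```

Biscuit 1 is centred. Next, oat 2.

Request:
{"fn": "arm_command", "kwargs": {
  "motion": [
    [80, -39, 4, 0, 0],
    [80, -78, 8, 0, 0],
    [80, -117, 12, 0, 0],
    [80, -156, 16, 0, 0],
    [80, -195, 19, 0, 0]
  ]
}}

```text
time: 17.33
position: [0.5454, -0.1103, 0.1572]
tool_rot: [-2.219, -2.221, 0.003]
ft_force: [2.0, -0.1, 0.5]
grip_width: 0.923
grip_force: 0.0
```

Request:
{"fn": "arm_command", "kwargs": {
  "motion": [
    [80, -39, 4, 5, 0],
    [80, -78, 8, 20, 0],
    [80, -117, 12, 35, 0],
    [80, -154, 15, 50, 0],
    [80, -158, 15, 60, 0]
  ]
}}

```text
time: 17.75
position: [0.5578, -0.2755, 0.0959]
tool_rot: [2.231, 2.211, -0.011]
ft_force: [-1.0, -0.5, 0.2]
grip_width: 0.918
grip_force: 0.0
```

Request:
{"fn": "arm_command", "kwargs": {
  "motion": [
    [80, 0, 0, 0, 0],
    [80, 0, 0, 0, 0],
    [80, 0, 0, 0, 0]
  ]
}}

```text
time: 18.0
position: [0.5619, -0.2646, 0.0985]
tool_rot: [-2.218, -2.223, -0.001]
ft_force: [0.3, -0.2, -0.2]
grip_width: 0.92
grip_force: 0.0
```

```bash
python3 - <<'E'
from h import *
s=st();snap('wrist','w6');bisc('w6',.5628,-.2675);togo(.5628,-.2675,.023,0)
E
```

```text
t 18.0 pos [ 0.5619 -0.2646  0.0985] rot [-2.218e+00 -2.223e+00 -1.000e-03] g 80.0 F [ 0.3 -0.2 -0.2]
bisc 3587 [ 0.5632 -0.2661  0.0176] [ 563.2 -267.3] 28.0
shift [-3.1  0.3 76.2] spin 0.2
```

Request:
{"fn": "arm_command", "kwargs": {
  "motion": [
    [80, -2, 1, 30, 0],
    [80, -2, 1, 60, 0],
    [80, -2, 1, 68, 0],
    [80, -2, 1, 68, 0],
    [80, -2, 1, 68, 0]
  ]
}}

```text
time: 18.47
position: [0.5634, -0.2679, 0.032]
tool_rot: [2.219, 2.223, 0.001]
ft_force: [0.8, -0.3, 1.0]
grip_width: 0.925
grip_force: 0.0
```

Request:
{"fn": "arm_command", "kwargs": {
  "motion": [
    [80, 0, 0, 0, 0],
    [80, 0, 0, 0, 0]
  ]
}}

```text
time: 18.63
position: [0.5641, -0.2691, 0.0332]
tool_rot: [2.218, 2.22, 0.003]
ft_force: [-0.5, -0.7, -0.2]
grip_width: 0.915
grip_force: 0.0
```

Request:
{"fn": "arm_command", "kwargs": {
  "motion": [
    [70, 2, -1, 4, 0],
    [70, 2, -1, 8.5, 0],
    [70, 2, -1, 8.5, 0],
    [70, 2, -1, 8.5, 0],
    [70, 2, -1, 8.5, 0]
  ]
}}

```text
time: 19.05
position: [0.5616, -0.2668, 0.0225]
tool_rot: [-2.221, -2.222, 0.0]
ft_force: [-0.5, 0.5, -0.3]
grip_width: 0.807
grip_force: 0.0
```

Request:
{"fn": "arm_command", "kwargs": {
  "motion": [
    [45, 0, 0, 0, 0],
    [45, 0, 0, 0, 0],
    [45, 0, 0, 0, 0],
    [45, 0, 0, 0, 0],
    [45, 0, 0, 0, 0]
  ]
}}

```text
time: 19.47
position: [0.5618, -0.2669, 0.0226]
tool_rot: [2.221, 2.222, 0.0]
ft_force: [1.0, -0.3, 0.2]
grip_width: 0.638
grip_force: 12.0
```

Request:
{"fn": "arm_command", "kwargs": {
  "motion": [
    [45, 0, 0, -35, 0],
    [45, 0, 0, -70, 0],
    [45, 15, -2, -105, 0],
    [45, 40, -4, -135, 0],
    [45, 75, -8, -142, 0]
  ]
}}

```text
time: 19.88
position: [0.5558, -0.1958, 0.1704]
tool_rot: [2.221, 2.209, 0.006]
ft_force: [0.8, -0.8, -0.3]
grip_width: 0.634
grip_force: 12.0
```

Request:
{"fn": "arm_command", "kwargs": {
  "motion": [
    [45, 38, -4, 0, 0],
    [45, 76, -8, 0, 0],
    [45, 114, -12, 0, 0],
    [45, 152, -15, 0, 0],
    [45, 190, -19, 0, 0]
  ]
}}

```text
time: 20.3
position: [0.5341, -0.0, 0.1648]
tool_rot: [2.221, 2.222, 0.001]
ft_force: [0.6, -0.3, -0.4]
grip_width: 0.631
grip_force: 12.0
```

Request:
{"fn": "arm_command", "kwargs": {
  "motion": [
    [45, 38, -4, 0, 0],
    [45, 76, -7, 0, 0],
    [45, 88, -8, 0, 0],
    [45, 88, -8, 0, 0],
    [45, 88, -8, 0, 0]
  ]
}}

```text
time: 20.72
position: [0.5264, 0.0863, 0.1645]
tool_rot: [2.219, 2.223, -0.001]
ft_force: [-0.0, -0.6, -0.1]
grip_width: 0.636
grip_force: 12.0
```

```bash
python3 - <<'E'
from h import *
s=st();togo(.528,.0862,.045,0)
E
```

```text
t 20.7167 pos [0.5264 0.0863 0.1645] rot [ 2.219e+00  2.223e+00 -1.000e-03] g 55.4 F [-0.  -0.6 -0.1]
shift [ -0.    1.6 119.5] spin 0.1
```

Request:
{"fn": "arm_command", "kwargs": {
  "motion": [
    [45, 0, 1, 35, 0],
    [45, 0, 1, 70, 0],
    [45, 0, 1, 100, 0],
    [45, 0, 1, 110, 0],
    [45, 0, 1, 110, 0]
  ]
}}

```text
time: 21.13
position: [0.5255, 0.0835, 0.0521]
tool_rot: [-2.223, -2.217, 0.009]
ft_force: [-1.4, -1.1, 0.3]
grip_width: 0.637
grip_force: 12.0
```

Request:
{"fn": "arm_command", "kwargs": {
  "motion": [
    [45, 0, 0, 0, 0],
    [45, 0, 0, 0, 0],
    [45, 0, 0, 0, 0]
  ]
}}

```text
time: 21.38
position: [0.5293, 0.0862, 0.0567]
tool_rot: [2.22, 2.22, 0.006]
ft_force: [-0.7, 0.3, 0.6]
grip_width: 0.635
grip_force: 12.0
```

Request:
{"fn": "arm_command", "kwargs": {
  "motion": [
    [45, 0, 0, 4, 0],
    [45, 0, 0, 8, 0],
    [45, 0, 0, 11, 0],
    [45, 0, 0, 11, 0],
    [45, 0, 0, 11, 0]
  ]
}}

```text
time: 21.8
position: [0.5273, 0.0862, 0.0433]
tool_rot: [-2.221, -2.222, 0.001]
ft_force: [0.5, -0.7, 0.2]
grip_width: 0.638
grip_force: 12.0
```

Request:
{"fn": "arm_command", "kwargs": {
  "motion": [
    [45, 0, 0, 0, 0],
    [45, 0, 0, 0, 0]
  ]
}}

```text
time: 21.97
position: [0.5276, 0.0862, 0.0436]
tool_rot: [2.221, 2.222, 0.0]
ft_force: [-0.1, 0.1, -0.3]
grip_width: 0.636
grip_force: 12.0
```

Request:
{"fn": "arm_command", "kwargs": {
  "motion": [
    [68, 0, 0, 0.5, 0],
    [68, 0, 0, 0.5, 0],
    [68, 0, 0, 0.5, 0],
    [68, 0, 0, 0.5, 0],
    [68, 0, 0, 0.5, 0]
  ]
}}

```text
time: 22.38
position: [0.5276, 0.0862, 0.0431]
tool_rot: [2.221, 2.222, 0.0]
ft_force: [0.1, -0.4, -0.4]
grip_width: 0.778
grip_force: 0.0
```

Request:
{"fn": "arm_command", "kwargs": {
  "motion": [
    [70, 0, 0, -30, 0],
    [70, 0, 0, -65, 0],
    [80, 0, 0, -100, 0],
    [80, 0, 0, -120, 0],
    [80, 0, 0, -120, 0]
  ]
}}

```text
time: 22.8
position: [0.5308, 0.0868, 0.1684]
tool_rot: [2.218, 2.219, 0.014]
ft_force: [0.2, 0.9, 0.1]
grip_width: 0.899
grip_force: 0.0
```

Request:
{"fn": "arm_command", "kwargs": {
  "motion": [
    [80, 0, 0, 0, 0],
    [80, 0, 0, 0, 0]
  ]
}}

```text
time: 22.97
position: [0.5269, 0.0861, 0.1622]
tool_rot: [-2.22, -2.221, 0.002]
ft_force: [0.1, 0.2, -0.3]
grip_width: 0.914
grip_force: 0.0
```

```bash
python3 - <<'E'
from h import *
s=st();snap('wrist','w7');plate('w7');pile('w7',.036);togo(.5508,-.3582,.16,0)
E
```

```text
t 22.9667 pos [0.5269 0.0861 0.1622] rot [-2.220e+00 -2.221e+00  2.000e-03] g 79.5 F [ 0.1  0.2 -0.3]
plate 8090 [528.2  86.4] res 0.5 z 0.013663037627376334
pile 2633 [0.5279 0.0867 0.0376] [527.8  85.8] 28.0
shift [-444.3   24.1    1.9] spin 0.0
```

Two are stacked and centred. Now the choc.

Request:
{"fn": "arm_command", "kwargs": {
  "motion": [
    [80, -39, 2, 0, 0],
    [80, -78, 4, 0, 0],
    [80, -117, 6, 0, 0],
    [80, -156, 8, 0, 0],
    [80, -195, 10, 0, 0]
  ]
}}

```text
time: 23.43
position: [0.5364, -0.1103, 0.1615]
tool_rot: [-2.219, -2.221, 0.003]
ft_force: [0.1, 0.7, -0.2]
grip_width: 0.919
grip_force: 0.0
```

Request:
{"fn": "arm_command", "kwargs": {
  "motion": [
    [80, -39, 2, 0, 0],
    [80, -78, 4, 5, 0],
    [80, -117, 6, 20, 0],
    [80, -156, 9, 35, 0],
    [80, -195, 12, 50, 0]
  ]
}}

```text
time: 23.85
position: [0.5487, -0.3046, 0.111]
tool_rot: [-2.219, -2.22, 0.001]
ft_force: [1.2, 0.4, 0.1]
grip_width: 0.923
grip_force: 0.0
```

Request:
{"fn": "arm_command", "kwargs": {
  "motion": [
    [80, -30, 1, 8, 0],
    [80, -53, 2, 14, 0],
    [80, -53, 2, 14, 0],
    [80, -53, 2, 14, 0],
    [80, -53, 2, 14, 0]
  ]
}}

```text
time: 24.27
position: [0.5513, -0.3549, 0.0979]
tool_rot: [-2.219, -2.22, 0.0]
ft_force: [-0.4, -0.2, 1.4]
grip_width: 0.92
grip_force: 0.0
```

```bash
python3 - <<'E'
from h import *
s=st();snap('wrist','w8');bisc('w8',.5508,-.3582);togo(.5508,-.3582,.023,0)
E
```

```text
t 24.2667 pos [ 0.5513 -0.3549  0.0979] rot [-2.219 -2.22   0.   ] g 80.0 F [-0.4 -0.2  1.4]
bisc 3613 [ 0.5513 -0.3569  0.0176] [ 551.2 -358.2] 28.0
shift [-4.  -1.1 75.5] spin 0.1
```

Request:
{"fn": "arm_command", "kwargs": {
  "motion": [
    [75, -2, 0, 30, 0],
    [75, -2, 0, 60, 0],
    [75, -2, 0, 67, 0],
    [75, -2, 0, 67, 0],
    [75, -2, 0, 67, 0]
  ]
}}

```text
time: 24.73
position: [0.5524, -0.3573, 0.033]
tool_rot: [2.219, 2.223, 0.001]
ft_force: [-0.1, -0.8, 0.8]
grip_width: 0.862
grip_force: 0.0
```

Request:
{"fn": "arm_command", "kwargs": {
  "motion": [
    [70, 0, 0, 0, 0],
    [70, 0, 0, 0, 0],
    [70, 0, 0, 0, 0]
  ]
}}

```text
time: 24.98
position: [0.5527, -0.3587, 0.034]
tool_rot: [2.219, 2.22, 0.002]
ft_force: [-0.1, 0.6, 0.7]
grip_width: 0.814
grip_force: 0.0
```

Request:
{"fn": "arm_command", "kwargs": {
  "motion": [
    [70, 0, -1, 4, 0],
    [70, 0, -1, 9, 0],
    [70, 0, -1, 9, 0],
    [70, 0, -1, 9, 0],
    [70, 0, -1, 9, 0]
  ]
}}

```text
time: 25.4
position: [0.5505, -0.3582, 0.0231]
tool_rot: [-2.221, -2.222, 0.0]
ft_force: [0.7, -0.3, -0.1]
grip_width: 0.801
grip_force: 0.0
```

Request:
{"fn": "arm_command", "kwargs": {
  "motion": [
    [45, 0, 0, 0, 0],
    [45, 0, 0, 0, 0],
    [45, 0, 0, 0, 0],
    [45, 0, 0, 0, 0],
    [45, 0, 0, 0, 0]
  ]
}}

```text
time: 25.82
position: [0.5508, -0.3582, 0.0234]
tool_rot: [2.221, 2.222, 0.0]
ft_force: [-1.4, 0.1, 0.0]
grip_width: 0.638
grip_force: 12.0
```

Request:
{"fn": "arm_command", "kwargs": {
  "motion": [
    [45, 0, 0, -35, 0],
    [45, 0, 0, -70, 0],
    [45, 15, -1, -105, 0],
    [45, 40, -2, -135, 0],
    [45, 75, -4, -142, 0]
  ]
}}

```text
time: 26.23
position: [0.548, -0.2876, 0.1712]
tool_rot: [2.22, 2.209, 0.003]
ft_force: [0.8, -0.1, 0.8]
grip_width: 0.634
grip_force: 12.0
```

```bash
python3 - <<'E'
from h import *
s=st();togo(.528,.0862,.165,0)
E
```

```text
t 26.2333 pos [ 0.548  -0.2876  0.1712] rot [2.22  2.209 0.003] g 55.1 F [ 0.8 -0.1  0.8]
shift [373.8 -22.    4. ] spin -0.3
```

Request:
{"fn": "arm_command", "kwargs": {
  "motion": [
    [45, 38, -2, 0, 0],
    [45, 76, -4, 0, 0],
    [45, 114, -6, 0, 0],
    [45, 152, -8, 0, 0],
    [45, 190, -10, 0, 0]
  ]
}}

```text
time: 26.65
position: [0.5361, -0.0915, 0.1656]
tool_rot: [2.221, 2.221, 0.001]
ft_force: [0.5, 0.4, -0.4]
grip_width: 0.635
grip_force: 12.0
```

Request:
{"fn": "arm_command", "kwargs": {
  "motion": [
    [45, 38, -2, 0, 0],
    [45, 76, -4, 0, 0],
    [45, 114, -6, 0, 0],
    [45, 150, -8, 0, 0],
    [45, 179, -9, 0, 0]
  ]
}}

```text
time: 27.07
position: [0.5268, 0.0892, 0.1655]
tool_rot: [-2.218, -2.224, -0.002]
ft_force: [0.6, 0.6, -0.8]
grip_width: 0.636
grip_force: 12.0
```

Request:
{"fn": "arm_command", "kwargs": {
  "motion": [
    [45, 0, 0, 0, 0],
    [45, 0, 0, 0, 0],
    [45, 0, 0, 0, 0]
  ]
}}

```text
time: 27.32
position: [0.5275, 0.0849, 0.1653]
tool_rot: [2.221, 2.221, -0.001]
ft_force: [0.7, -0.2, -0.5]
grip_width: 0.635
grip_force: 12.0
```

Request:
{"fn": "arm_command", "kwargs": {
  "motion": [
    [45, 1, 0, 35, 0],
    [45, 1, 0, 70, 0],
    [45, 1, 0, 92, 0],
    [45, 1, 0, 98, 0],
    [45, 1, 0, 98, 0]
  ]
}}

```text
time: 27.73
position: [0.5263, 0.0846, 0.0658]
tool_rot: [-2.223, -2.218, 0.006]
ft_force: [0.7, 0.5, 0.1]
grip_width: 0.634
grip_force: 12.0
```

Request:
{"fn": "arm_command", "kwargs": {
  "motion": [
    [45, 0, 0, 0, 0],
    [45, 0, 0, 0, 0],
    [45, 0, 0, 0, 0]
  ]
}}

```text
time: 27.98
position: [0.529, 0.0868, 0.0692]
tool_rot: [2.221, 2.22, 0.005]
ft_force: [-0.1, -0.3, 0.4]
grip_width: 0.635
grip_force: 12.0
```

Request:
{"fn": "arm_command", "kwargs": {
  "motion": [
    [45, 0, 0, 4, 0],
    [45, 0, 0, 8, 0],
    [45, 0, 0, 11, 0],
    [45, 0, 0, 11, 0],
    [45, 0, 0, 11, 0]
  ]
}}

```text
time: 28.4
position: [0.5272, 0.0868, 0.056]
tool_rot: [-2.221, -2.222, 0.001]
ft_force: [-1.2, 0.2, -0.4]
grip_width: 0.633
grip_force: 12.0
```

Request:
{"fn": "arm_command", "kwargs": {
  "motion": [
    [45, 0, 0, 0, 0],
    [45, 0, 0, 0, 0]
  ]
}}

```text
time: 28.57
position: [0.5276, 0.0868, 0.0564]
tool_rot: [2.221, 2.222, 0.0]
ft_force: [0.5, -0.6, 0.1]
grip_width: 0.636
grip_force: 12.0
```

Request:
{"fn": "arm_command", "kwargs": {
  "motion": [
    [68, 0, 0, 0.5, 0],
    [68, 0, 0, 0.5, 0],
    [68, 0, 0, 0.5, 0],
    [68, 0, 0, 0.5, 0],
    [68, 0, 0, 0.5, 0]
  ]
}}

```text
time: 28.98
position: [0.5276, 0.0868, 0.0559]
tool_rot: [2.221, 2.222, 0.0]
ft_force: [0.5, 0.5, 0.3]
grip_width: 0.777
grip_force: 0.0
```

Request:
{"fn": "arm_command", "kwargs": {
  "motion": [
    [70, 0, 0, -30, 0],
    [70, 0, 0, -65, 0],
    [60, 0, 0, -100, 0],
    [60, 0, 0, -120, 0],
    [60, 0, 0, -120, 0]
  ]
}}

```text
time: 29.4
position: [0.5307, 0.0873, 0.1811]
tool_rot: [2.218, 2.219, 0.014]
ft_force: [0.4, 0.5, 0.2]
grip_width: 0.705
grip_force: 0.0
```

```bash
python3 - <<'E'
from h import *
s=st();print(s['joint_positions'][6]);togo(.5179,.250,.17,np.pi/2)
P,I=cloud('t2')
snap('wrist','w9');plate('w9');pile('w9',.048)
E
```

```text
t 29.4 pos [0.5307 0.0873 0.1811] rot [2.218 2.219 0.014] g 61.4 F [0.4 0.5 0.2]
-0.15879361592403082
shift [162.6 -12.9  11.6] spin -90.0
plate 7023 [527.8  86.3] res 0.38 z 0.01367656793981853
pile 2527 [0.5278 0.0877 0.0497] [527.9  86.9] 27.8
```

View pics/w9.png

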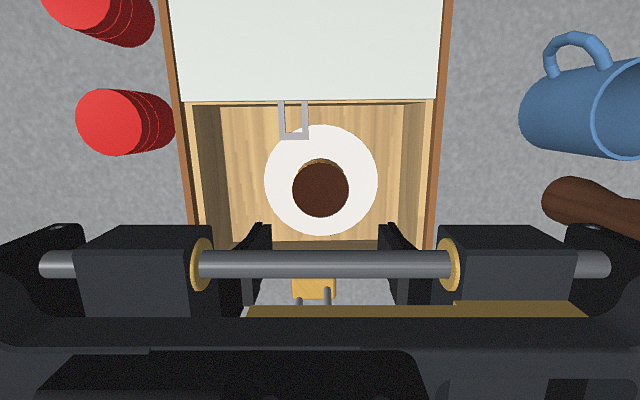

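The wrist view shows the choc on top at (320,190), centred on the plate (320,180), with its height and centre right. Now shutting the lid: turn back 90° and pinch the grip.

Request:
{"fn": "arm_command", "kwargs": {
  "motion": [
    [50, 32, -3, 0, -7],
    [50, 65, -5, 0, -14],
    [50, 97, -8, 0, -21],
    [50, 130, -10, 0, -28],
    [50, 162, -10, 0, -35]
  ]
}}

```text
time: 29.87
position: [0.5159, 0.2501, 0.174]
tool_rot: [-1.44, -2.79, 0.003]
ft_force: [0.6, -0.9, -0.8]
grip_width: 0.578
grip_force: 0.0
```

Request:
{"fn": "arm_command", "kwargs": {
  "motion": [
    [50, 0, 0, 0, -7],
    [50, 0, 0, 0, -14],
    [50, 0, 0, 0, -21],
    [50, 0, 0, 0, -28],
    [50, 0, 0, 0, -35]
  ]
}}

```text
time: 30.28
position: [0.5165, 0.2484, 0.1738]
tool_rot: [-0.535, -3.093, 0.003]
ft_force: [0.2, 0.1, 0.2]
grip_width: 0.57
grip_force: 0.0
```

Request:
{"fn": "arm_command", "kwargs": {
  "motion": [
    [50, 0, 0, 0, -7],
    [50, 0, 0, 0, -14],
    [50, 0, 0, 0, -20],
    [50, 0, 0, 0, -20],
    [50, 0, 0, 0, -20]
  ]
}}

```text
time: 30.7
position: [0.5167, 0.2484, 0.1744]
tool_rot: [-0.004, -3.14, 0.002]
ft_force: [0.7, -0.0, -0.2]
grip_width: 0.575
grip_force: 0.0
```

```bash
python3 - <<'E'
from h import *
s=st();togo(.518,.250,.103,np.pi/2)
snap('wrist','w10');P,I=cloud('w10');Z=P[...,2]
m=(abs(Z-.107)<.006)&(P[...,1]>.2);q=P[m];print(len(q),np.median(q,0).round(4),((q.min(0)+q.max(0))/2).round(4))
E
```

```text
t 30.7 pos [0.5167 0.2484 0.1744] rot [-4.00e-03 -3.14e+00  2.00e-03] g 50.1 F [ 0.7 -0.  -0.2]
shift [-1.4  1.7 71.4] spin -0.2
1372 [0.5152 0.2515 0.1082] [0.5176 0.2516 0.106 ]
```

Request:
{"fn": "arm_command", "kwargs": {
  "motion": [
    [50, -1, 2.5, 25, 0],
    [50, -1, 2.5, 50, 0],
    [50, -1, 2.5, 69, 0],
    [50, -1, 2.5, 69, 0],
    [50, -1, 2.5, 69, 0]
  ]
}}

```text
time: 31.17
position: [0.5176, 0.2509, 0.1058]
tool_rot: [-0.002, -3.139, 0.002]
ft_force: [-0.6, 0.5, -0.2]
grip_width: 0.575
grip_force: 0.0
```

Request:
{"fn": "arm_command", "kwargs": {
  "motion": [
    [0, 0, 0, 0, 0],
    [0, 0, 0, 0, 0],
    [0, 0, 0, 0, 0],
    [0, 0, 0, 0, 0],
    [0, 0, 0, 0, 0]
  ],
  "newtons": 20
}}

```text
time: 31.58
position: [0.5188, 0.2515, 0.1076]
tool_rot: [-0.0, 3.14, 0.001]
ft_force: [0.8, 0.2, -0.5]
grip_width: 0.281
grip_force: 0.0
```

Request:
{"fn": "arm_command", "kwargs": {
  "motion": [
    [0, 0, 0, 0, 0],
    [0, 0, 0, 0, 0],
    [0, 0, 0, 0, 0]
  ]
}}

```text
time: 31.83
position: [0.5186, 0.2515, 0.1071]
tool_rot: [-0.001, 3.141, 0.0]
ft_force: [-0.6, -0.2, 1.7]
grip_width: 0.157
grip_force: 20.0
```

Request:
{"fn": "arm_command", "kwargs": {
  "motion": [
    [0, 0, -20, 0, 0],
    [0, 0, -40, 0, 0],
    [0, 0, -60, 0, 0],
    [0, 0, -80, 0, 0],
    [0, -0.5, -100, 0, 0]
  ]
}}

```text
time: 32.25
position: [0.5198, 0.1519, 0.1072]
tool_rot: [-0.003, 3.139, 0.003]
ft_force: [1.7, 2.5, -1.5]
grip_width: 0.159
grip_force: 20.0
```

Request:
{"fn": "arm_command", "kwargs": {
  "motion": [
    [0, 0, -20, 0, 0],
    [0, 0, -40, 0, 0],
    [0, -0.5, -55, 0, 0],
    [0, -0.5, -55, 0, 0],
    [0, -0.5, -55, 0, 0]
  ]
}}

```text
time: 32.67
position: [0.5205, 0.0954, 0.1071]
tool_rot: [0.002, 3.139, -0.001]
ft_force: [3.6, -1.5, -0.6]
grip_width: 0.165
grip_force: 20.0
```

Request:
{"fn": "arm_command", "kwargs": {
  "motion": [
    [0, 0, -3, 0, 0],
    [0, 0, -5, 0, 0],
    [0, 0, -6, 0, 0],
    [0, 0, -6, 0, 0],
    [0, 0, -6, 0, 0]
  ]
}}

```text
time: 33.08
position: [0.5205, 0.092, 0.1072]
tool_rot: [-0.003, 3.139, 0.002]
ft_force: [5.2, 2.0, -2.6]
grip_width: 0.16
grip_force: 20.0
```

Request:
{"fn": "arm_command", "kwargs": {
  "motion": [
    [0, 0.5, -2, 0, 0],
    [0, 0.5, -4, 0, 0],
    [0, 0.5, -4, 0, 0],
    [0, 0.5, -4, 0, 0]
  ]
}}

```text
time: 33.42
position: [0.5205, 0.092, 0.1072]
tool_rot: [-0.007, 3.137, 0.01]
ft_force: [7.0, 8.5, -4.8]
grip_width: 0.161
grip_force: 20.0
```

Request:
{"fn": "arm_command", "kwargs": {
  "motion": [
    [0, 0, -3, 0, 0],
    [0, 0, -3, 0, 0],
    [0, 0, -3, 0, 0]
  ]
}}

```text
time: 33.67
position: [0.5204, 0.0918, 0.1072]
tool_rot: [-0.009, 3.137, 0.015]
ft_force: [7.6, 15.7, -6.6]
grip_width: 0.158
grip_force: 20.0
```

Hard stop at y = 0.092, so the lid is fully shut. Back off the push, release, rise, and look at the shackle.

Request:
{"fn": "arm_command", "kwargs": {
  "motion": [
    [0, 0, 5, 0, 0],
    [0, 0, 5, 0, 0],
    [40, 0, 5, 0, 0],
    [40, 0, 5, 0, 0],
    [40, 0, 5, 0, 0]
  ]
}}

```text
time: 34.08
position: [0.5177, 0.0883, 0.1063]
tool_rot: [0.001, -3.139, 0.001]
ft_force: [0.2, -0.2, -0.1]
grip_width: 0.31
grip_force: 0.0
```

Request:
{"fn": "arm_command", "kwargs": {
  "motion": [
    [40, 0, 0, 0, 0],
    [40, 0, 0, -30, 0],
    [40, 0, 0, -60, 0],
    [20, 0, 0, -70, 0],
    [0, 0, 0, -70, 0]
  ]
}}

```text
time: 34.5
position: [0.5207, 0.0884, 0.1798]
tool_rot: [0.0, 3.137, 0.003]
ft_force: [0.5, 0.8, -0.2]
grip_width: 0.374
grip_force: 0.0
```

Request:
{"fn": "arm_command", "kwargs": {
  "motion": [
    [0, 0, 0, 0, 0],
    [0, 0, 0, 0, 0]
  ]
}}

```text
time: 34.67
position: [0.5179, 0.088, 0.1752]
tool_rot: [0.0, -3.139, 0.001]
ft_force: [0.8, 0.4, -0.0]
grip_width: 0.243
grip_force: 0.0
```

```bash
python3 - <<'E'
from h import *
s=st()
snap('side','s3');snap('wrist','w11')
for f in ['s3','w11']:
    P,I=cloud(f);Z=P[...,2];near=(abs(P[...,0]-.52)<.03)
    for n,y,z0,z1 in [('grip',.092,.1,.115),('sh',-.008,.112,.13)]:
        q=P[near&(abs(P[...,1]-y)<.025)&(Z>z0)&(Z<z1)]
        if len(q):print(f,n,len(q),q.mean(0).round(4),((q.min(0)+q.max(0))/2).round(4),q.max(0)[2])
togo(.5203,-.0078,.15)
cv2.imwrite('pics/s3c.png',cv2.resize(cv2.imread('pics/s3.png')[120:290,220:420],None,fx=3,fy=3))
E
```

```text
t 34.6667 pos [0.5179 0.088  0.1752] rot [ 0.000e+00 -3.139e+00  1.000e-03] g 21.1 F [ 0.8  0.4 -0. ]
s3 grip 99 [0.5201 0.0894 0.1056] [0.5197 0.0904 0.1056] 0.11098353141967177
s3 sh 27 [ 0.5207 -0.0084  0.1177] [ 0.52   -0.0084  0.1177] 0.12240395556332218
w11 grip 1312 [0.518  0.0916 0.1081] [0.5197 0.0916 0.1056] 0.1103843727708769
w11 sh 286 [ 0.5153 -0.0062  0.1186] [ 0.5155 -0.0069  0.118 ] 0.12391132393767779
shift [ -2.5 -95.8  25.1] spin 0.0
```

View pics/s3c.png

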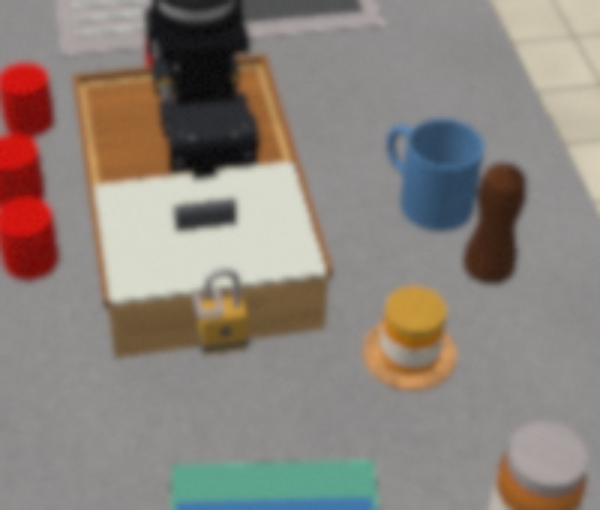

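The side view shows the lid shut against the padlock end (220,285) and the shackle raised at (222,285). The honey is upright on the mat at (413,330). Going over the shackle with closed fingers.

Request:
{"fn": "arm_command", "kwargs": {
  "motion": [
    [0, -1, -32, 0, 0],
    [0, -2, -64, 0, 0],
    [0, -2, -95, 10, 0],
    [0, -2, -95, 20, 0],
    [0, -2, -95, 20, 0]
  ]
}}

```text
time: 35.18
position: [0.5189, -0.0089, 0.1539]
tool_rot: [-0.006, -3.136, 0.001]
ft_force: [-0.9, 1.0, 0.2]
grip_width: 0.004
grip_force: 0.0
```

Request:
{"fn": "arm_command", "kwargs": {
  "motion": [
    [0, 0, 0, 0, 0],
    [0, 0, 0, 0, 0],
    [0, 0, 0, 0, 0]
  ]
}}

```text
time: 35.43
position: [0.5213, -0.0052, 0.157]
tool_rot: [-0.004, 3.141, 0.001]
ft_force: [-0.7, 0.7, 0.1]
grip_width: 0.007
grip_force: 0.0
```

Request:
{"fn": "arm_command", "kwargs": {
  "motion": [
    [0, 0.5, -2, 8, 0],
    [0, 0.5, -2, 16, 0],
    [0, 0.5, -2, 16, 0],
    [0, 0.5, -2, 16, 0]
  ]
}}

```text
time: 35.77
position: [0.5199, -0.0086, 0.1399]
tool_rot: [0.001, -3.14, 0.0]
ft_force: [-0.5, -0.8, -0.2]
grip_width: 0.003
grip_force: 0.0
```

Request:
{"fn": "arm_command", "kwargs": {
  "motion": [
    [0, 0, 0, 4, 0],
    [0, 0, 0, 8, 0],
    [0, 0, 0, 8, 0],
    [0, 0, 0, 8, 0]
  ]
}}

```text
time: 36.1
position: [0.521, -0.0086, 0.1331]
tool_rot: [-0.001, 3.141, 0.0]
ft_force: [-0.2, 0.7, 3.3]
grip_width: 0.009
grip_force: 1.1
```

Request:
{"fn": "arm_command", "kwargs": {
  "motion": [
    [0, 0, 0, 4, 0],
    [0, 0, 0, 8, 0],
    [0, 0, 0, 8, 0],
    [0, 0, 0, 8, 0]
  ]
}}

```text
time: 36.43
position: [0.5209, -0.0087, 0.1248]
tool_rot: [-0.0, 3.141, 0.0]
ft_force: [0.7, 1.3, 2.5]
grip_width: 0.004
grip_force: 1.4
```

Request:
{"fn": "arm_command", "kwargs": {
  "motion": [
    [0, 0, 0, 3, 0],
    [0, 0, 0, 6, 0],
    [0, 0, 0, 6, 0],
    [0, 0, 0, 6, 0]
  ]
}}

```text
time: 36.77
position: [0.5199, -0.0088, 0.1182]
tool_rot: [0.0, -3.14, 0.0]
ft_force: [-0.4, 0.3, 0.1]
grip_width: 0.006
grip_force: 0.0
```

Request:
{"fn": "arm_command", "kwargs": {
  "motion": [
    [0, 0, 0, 2, 0],
    [0, 0, 0, 5, 0],
    [0, 0, 0, 5, 0],
    [0, 0, 0, 5, 0]
  ]
}}

```text
time: 37.1
position: [0.5204, -0.0088, 0.1145]
tool_rot: [0.0, -3.141, -0.001]
ft_force: [-3.1, -0.6, 8.2]
grip_width: 0.007
grip_force: 4.2
```

Request:
{"fn": "arm_command", "kwargs": {
  "motion": [
    [0, 0, 0, 2, 0],
    [0, 0, 0, 4, 0],
    [0, 0, 0, 4, 0],
    [0, 0, 0, 4, 0]
  ]
}}

```text
time: 37.43
position: [0.5209, -0.0088, 0.1137]
tool_rot: [-0.0, 3.141, 0.003]
ft_force: [-10.0, -0.7, 29.7]
grip_width: 0.006
grip_force: 14.4
```

Firm bottom stop, 30 N at about 21 mm of travel. Retract and check.

Request:
{"fn": "arm_command", "kwargs": {
  "motion": [
    [0, 0, 0, -8, 0],
    [0, 0, 0, -30, 0],
    [0, 0, 0, -60, 0],
    [0, 35, 30, -75, 0],
    [0, 70, 65, -75, 0]
  ]
}}

```text
time: 37.85
position: [0.4626, 0.0448, 0.1868]
tool_rot: [0.008, 3.136, -0.0]
ft_force: [0.2, 1.1, -0.9]
grip_width: 0.004
grip_force: 0.0
```

Request:
{"fn": "arm_command", "kwargs": {
  "motion": [
    [0, 0, 40, 0, 0],
    [0, 0, 80, 0, 0],
    [0, 0, 120, 0, 0],
    [0, 0, 120, 0, 0]
  ]
}}

```text
time: 38.18
position: [0.4587, 0.1753, 0.1838]
tool_rot: [0.018, -3.141, -0.006]
ft_force: [-0.2, 0.6, -0.0]
grip_width: 0.007
grip_force: 0.0
```

```bash
python3 - <<'E'
from h import *
s=st();snap('side','s4');snap('top','t4')
for f in ['s4','t4']:
    P,I=cloud(f);Z=P[...,2];near=(abs(P[...,0]-.52)<.03)
    for n,m in [('grip',near&(abs(P[...,1]-.092)<.025)&(Z>.1)&(Z<.115)),('sh',near&(abs(P[...,1]+.008)<.015)&(Z>.088)&(Z<.13)),('honey',(abs(P[...,0]-.696)<.06)&(abs(P[...,1]+.037)<.06)&(Z>.062)&(Z<.09))]:
        q=P[m]; print(f,n,len(q),q.mean(0).round(4),q.max(0)[2].round(4)) if len(q) else print(f,n,0)
P,I=cloud('t4');Z=P[...,2]
for n,u,v in [('mug',253,117),('tea',427,120),('mill',293,96)]: print(n,P[v,u].round(4))
cv2.imwrite('pics/s4c.png',cv2.resize(cv2.imread('pics/s4.png')[120:380,220:480],None,fx=2.2,fy=2.2))
E
```

```text
t 38.1833 pos [0.4587 0.1753 0.1838] rot [ 0.018 -3.141 -0.006] g 0.6 F [-0.2  0.6 -0. ]
s4 grip 102 [0.5186 0.0894 0.1056] 0.1109
s4 sh 34 [ 0.5201 -0.0086  0.0973] 0.1045
s4 honey 277 [ 0.6956 -0.0399  0.0691] 0.0742
t4 grip 172 [0.5215 0.0903 0.1069] 0.1107
t4 sh 40 [ 0.5208 -0.0077  0.0989] 0.1038
t4 honey 456 [ 0.696  -0.0383  0.0693] 0.0742
mug [0.7891 0.1699 0.0031]
tea [ 0.7474 -0.2399  0.1102]
mill [0.7987 0.0617 0.1358]
```

View pics/s4c.png

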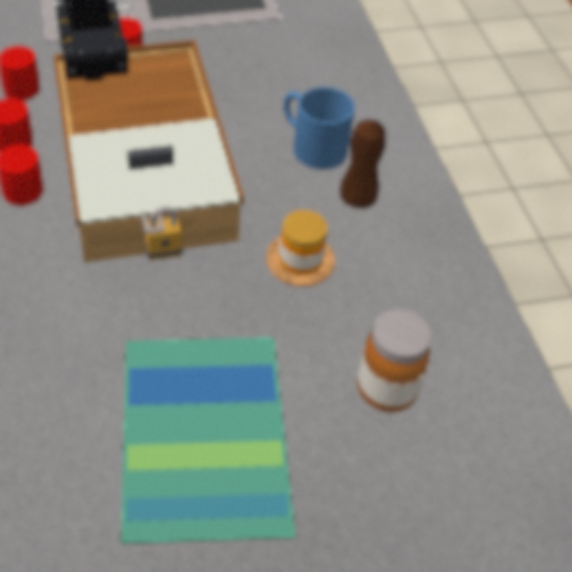

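The shackle stays down at (160,225), about 102 mm up. The lid is shut, the board is empty, the honey is upright on the mat at (303,245), and the bystanders are unmoved. Handing in.

```bash
python3 -c "
from bench import close_job; print(close_job())"
```

```text
the job is handed in; nothing more can be done
None
```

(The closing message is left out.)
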